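# Close up the data logger row

## Task

Take the expansion module out of its charging cradle by pinching its two side buttons together, set it upright on the worktop and butt it flush against the brass-contact flank of the base unit, with no gap and its front and back in line with the base unit's. Then close the row by butting the narrow end terminal upright and flush against the module's other flank, its flat contact side to the module and its round socket pointing outward, again in line. Do not knock or shift any of the glassware, bottles and caps standing around.

Things in the scene. Friction and masses are not known exactly. Their poses are not given: they have to be found in the camera images.
- base_unit: base unit of a modular data logger, fixed to the worktop: a white box 50 mm deep (its x), 80 mm wide (its y), 70 mm high, with a dark display and a small round knob (sticking out 10 mm) on its front face (-x). Origin at the centre of its underside, z up. Its +y flank, 40 mm from the origin, is the flat flank with three short brass contact strips on which the row is built.
- cradle: grey charging cradle, fixed to the worktop, 78 x 78 mm, with a 6 mm base plate on which the module stands. Origin at the centre of its underside. Its front and back walls (x = +-31 to 35 mm, 25 mm high above the worktop) carry lips that hold the module's two hooks down; its two end cheeks (y = +-31.5 to 35.5 mm) are 15 mm high.
- module: expansion module, loose, about 0.22 kg: a white box 50 mm deep (its x), 60 mm wide (its y), 70 mm high, the same either way round. Origin at the centre of its underside, z up. It starts in the cradle, axes along the cradle's, locked by its hooks. Both its flanks (+-y, 30 mm from the origin) are flat, with brass contact strips.
- module_center (a point): centre of the module, 35 mm above its underside, axes as the module's
- button_front (a joint): black ridged push button on the module's front face (-x), 30 mm wide, 16 mm high, centred 54 mm above the module's underside (60 mm above the worktop in the cradle). It stands 5 mm out of the face (60 mm over both buttons). Value: how far it is pressed in, m, 0 to 0.0045, sprung (3 N to start, 7.5 N fully in). It carries a hook near the module's foot; past 0.003 the hook has left the cradle's lip.
- button_back (a joint): the same button with its hook on the module's back face (+x), opposite the front one; the module comes out only with both pressed in at once
- terminal: end terminal, loose, about 0.15 kg: a narrow white box 50 mm deep (its x), 32 mm wide (its y), 60 mm high. Origin at the centre of its underside, z up. Its -y flank (16 mm from the origin) is flat with brass contact strips; its +y flank carries a round socket that sticks out 14 mm.
- terminal_center (a point): centre of the terminal, 30 mm above its underside, axes as the terminal's
- terminal_socket (a point): outer end of the terminal's round socket, 30 mm in its +y direction from the terminal's centre
- vial_open_center (a point): bystander: small open clear-glass vial, 35 mm across, 66 mm high; this point is at its middle, 33.0 mm above the worktop. Leave it alone.
- red_collar_bottle_center (a point): bystander: small squat bottle with a wide collar, 57 mm across, 77 mm high; this point is at its middle, 38.5 mm above the worktop. Leave it alone.
- bottle_small_center (a point): bystander: small clear screw-cap bottle, 56 mm across, 105 mm high; this point is at its middle, 52.5 mm above the worktop. Leave it alone.
- black_knob_center (a point): bystander: toothed black screw cap with a stub on top, 53 mm across, 41 mm high; this point is at its middle, 20.5 mm above the worktop. Leave it alone.
- cap_white_b_center (a point): bystander: white ribbed screw cap, 54 mm across, 26 mm high; this point is at its middle, 13.0 mm above the worktop. Leave it alone.
- evaporating_dish_center (a point): bystander: small round porcelain dish, 82 mm across, 31 mm high; this point is at its middle, 15.5 mm above the worktop. Leave it alone.

How it is judged:
By the outcome, as a careful person would: the job done as asked, in the order asked, and still so for the second after the job is handed in, with the robot touching nothing.
It also fails if it takes over 72 s, if anything falls off the work surface, if the arm or the gripper's body presses on something with over 40 N, if the wrist force passes 120 N, or if a joint passes its speed limit or range.

## Robot

A 6-joint arm with a two-finger parallel gripper is mounted at the origin on a cart in front of the work surface, level with it; the furniture and walls round the work are solid. World frame = base frame: x ahead of the robot, y to its left, z up, the work surface at z = 0. Lengths are in m, angles in rad, forces in N, time in s.
With the tool pointing down it reaches from about 0.375 to 0.9 m from the base axis. Payload 3.1 kg.
Tool frame: the origin (TCP) lies between the finger pads; the fingertips stand 17 mm ahead of it and the grasp point (between the pads) lies 2 mm behind it; z points along the fingers, y is the line along which they close (so a half turn about z gives the same grasp; the last joint's range is limited). The gripper opens to 85 mm and grips with 20 to 120 N. Pads are 22 mm wide; open, the fingers measure 114 mm over their backs; the gripper's body (76 mm by 85 mm) begins 54 mm behind the grasp point. The pads swing forward as they close: fully open they stand 13 mm farther back than shut.
Start: joints at [-1.522, 0.527, 1.433, -0, 1.181, -0.178], TCP at [0.141, -0.609, 0.248] pointing down, gripper open.
Joint ranges: [-3.08, 3.08], [-0.75, 2.2], [0.22, 2.44], [-1.43, 4.57], [0, 2.65], [-2.85, 2.85]. Speed limits (rad/s): [2.79, 2.79, 3.14, 3.14, 3.14, 3.14].

## Interface

Orientations are given as a unit quaternion [x, y, z, w].
In Python, from station import sense, vision, order gives the robot as it stands.
- The arm moves only by the shell command python3 -m crank 'ROWS' [OPENING] [FORCE]. ROWS is JSON, a list of rows, each an object with "dp": the shift along the world's x, y, z in units of 30 mm (1.0 is 30 mm), a list of three; "angular": the turn, a rotation vector about the world's x, y, z in degrees, a list of three. In form: [{"dp": [dx, dy, dz], "angular": [ax, ay, az]}, ...]. A call has 1 to 20 rows; each row shifts and turns the commanded pose from where the row before left it; what a row does not reach is not made up. A row lasts 1/10 s, in which the tool goes at most 50 mm and 8.59 degrees, less where a joint would pass 70% of its speed; a pose out of reach is approached as far as the arm can. A call is refused whole if a number of a shift passes 1 or a number of a turn 8.59, either way. A call with a gripper value outside its range is refused whole. OPENING is the closure, from 0 (fully open) to 1 (shut), set as the call begins (- or left out, the last holds). The fingers move at their own pace and stop on an object; FORCE is the grip in N (left out, the last holds). Time passes only in rows, so rows that do not move let the fingers close. It gives the time, the measured TCP pose, the force, the opening and the grip force at its end, in the units of the state.
- sense(): the state, without advancing time (a new reading comes with each control period).
- vision.snapshot(name): name is "scene" or "top"; returns a dict with "image" (384x512x3 uint8, blue, green, red), "range_z" (384x512 float32, m along the optical axis (not along the pixel's ray), 0 where there is no reading), "mtx" (3x3 intrinsics, pixels), "pose" (4x4, takes a point from camera to world coordinates). Camera axes: x right, y down, z forward; pixel columns grow to the right and rows downward; lengths in m; the calibration is good to about 2 mm. A picture is of the moment at which its call begins.
- order.sign_off(): hands the job in; it is judged then, once.
The state is a dict: "t": time; "q": joint angles; "qd": joint speeds; "tau": joint torques, N m; "tcp_pos": TCP position; "tool_rot": TCP orientation; "force": force on the tool from outside, world axes, zero at the start; "ft_torque": the same for the moment, N m; "finger_gap": opening from 0.0 (shut) to 1.0 (fully open); "gripper_force": force on a finger pad.
Only numpy, scipy, OpenCV 4.12 (cv2) and the standard library are available. Lean on these libraries where they do the work, as an engineer would, in place of code of your own. Each camera call takes 0.05 s, during which the arm holds its last target. There are 200 camera calls.

## Working session

There is one attempt and no reset: what is moved stays moved. The work goes in short steps, Python scripts to look and compute and a shell command to move; the robot and the scene stay as the last step left them, time stands still between calls to the robot, and variables do not carry over. Pictures are saved under pics/ and viewed, at most 10 in all, crops included, and the job is handed in when it is done.

```bash
mkdir -p pics; ls; python3 - <<'E'
from station import sense, vision
import cv2,numpy as np
for n in("scene","top"):
    d=vision.snapshot(n); cv2.imwrite(f"pics/{n}0.png",d["image"]); np.savez(f"pics/{n}0.npz",**d)
    print(n,d["mtx"].tolist(),np.round(d["pose"],4).tolist())
s=sense();print(s["t"],s["tcp_pos"],s["tool_rot"],s["force"],s["finger_gap"])
E
```

```text
pics
scene [[438.5798579756116, 0.0, 259.0427396145849], [0.0, 438.5798579756116, 194.15998476755001], [0.0, 0.0, 1.0]] [[-0.5242, -0.5048, 0.6858, -0.2787], [-0.8513, 0.3318, -0.4064, 0.4982], [-0.0224, -0.7969, -0.6037, 0.803], [0.0, 0.0, 0.0, 1.0]]
top [[446.75697316371725, 0.0, 259.45294472037426], [0.0, 446.75697316371725, 193.05335547559307], [0.0, 0.0, 1.0]] [[0.0996, -0.973, 0.208, 0.2891], [-0.995, -0.097, 0.0226, -0.0065], [-0.0018, -0.2092, -0.9779, 1.2493], [0.0, 0.0, 0.0, 1.0]]
0.1 [ 0.14114239 -0.60824526  0.24743893] [ 9.93521739e-01  1.13638193e-01  7.73609771e-05 -9.53496318e-04] [ 0.17353525 -0.05223777  0.27525891] 1.0003094376388342
```

View pics/scene0.png

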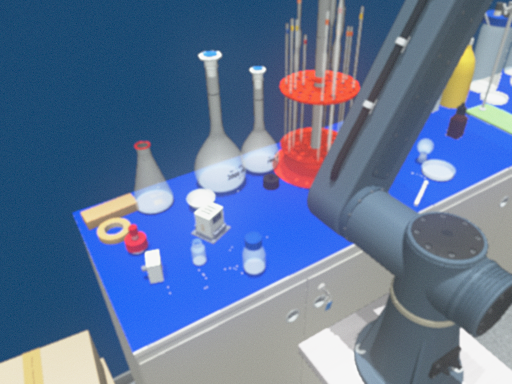

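View pics/top0.png

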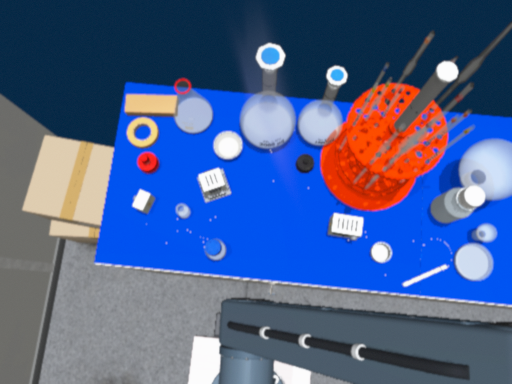

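```bash
python3 - <<'E'
import cv2,numpy as np
t=np.load("pics/top0.npz");s=np.load("pics/scene0.npz")
def c(d,u,v):return cv2.resize(d["image"][v:v+60,u:u+64],None,fx=4,fy=4,interpolation=cv2.INTER_CUBIC)
a=np.hstack([c(t,315,195),c(t,183,153),c(t,112,172)])
b=np.hstack([c(s,180,190),c(s,125,235),c(s,125,235)*0])
cv2.imwrite("pics/crop0.png",np.vstack([a,b]))
for n,d,pts in(("top",t,[(347,220),(211,180),(143,200),(224,192),(300,250)]),("scene",s,[(209,212),(154,266)])):
  for u,v in pts:
    z=d["range_z"][v,u];p=d["pose"]@np.r_[np.linalg.inv(d["mtx"])@[u,v,1]*z,1];print(n,u,v,z,p[:3].round(4))
E
```

```text
top 347 220 1.1948334 [ 0.4908 -0.2195  0.0654]
top 211 180 1.2056286 [0.5612 0.1542 0.078 ]
top 143 200 1.2118895 [0.4914 0.3333 0.0609]
top 224 192 1.2529416 [0.5427 0.121  0.0249]
top 300 250 1.2433221 [ 4.048e-01 -1.061e-01  2.000e-04]
scene 209 212 1.1476057 [0.5535 0.1587 0.0759]
scene 154 266 1.0266676 [0.4695 0.346  0.0547]
```

View pics/crop0.png

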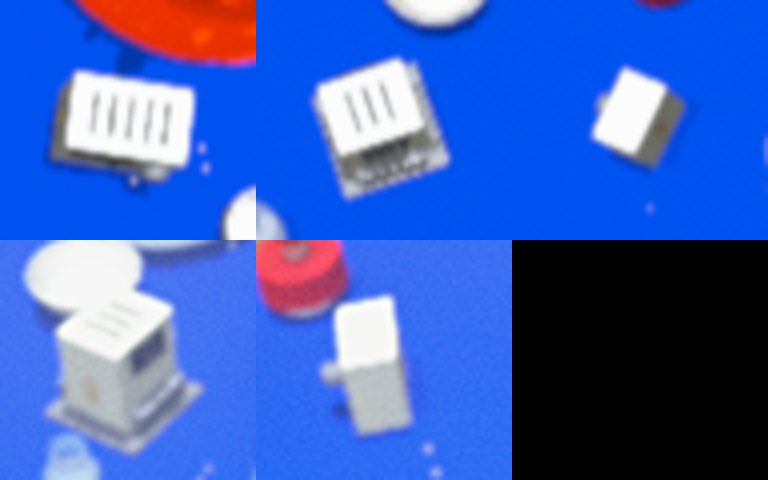

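```bash
cat > h.py <<'E'
import cv2,numpy as np
def plane(d,uv,h):
    P=d["pose"];r=np.c_[uv,np.ones(len(uv))]@np.linalg.inv(d["mtx"]).T@P[:3,:3].T
    return P[:3,3]+r*((h-P[2,3])/r[:,2])[:,None]
def rect(d,u,v,h,thr=200,w=32,mx=None,k=8):
    """top face of a white box near pixel u,v at height h: centre, sides, angle of long side"""
    g=d["image"].min(2)[v-w:v+w,u-w:u+w]
    G=cv2.resize(g,None,fx=k,fy=k,interpolation=cv2.INTER_CUBIC)
    cs,_=cv2.findContours((G>thr).astype(np.uint8),cv2.RETR_EXTERNAL,cv2.CHAIN_APPROX_NONE)
    c=min(cs,key=lambda c:-cv2.pointPolygonTest(c,(w*k,w*k),True))
    c=cv2.convexHull(c)[:,0]
    uv=(c+.5)/k-.5+[u-w,v-w]
    p=plane(d,uv,h)[:,:2]
    (cx,cy),(a,b),th=cv2.minAreaRect((p*1000).astype(np.float32))
    m=cv2.moments((p*10000).astype(np.float32)); 
    return np.round([cx,cy,a,b,th,m["m10"]/m["m00"]/10,m["m01"]/m["m00"]/10],1)
E
python3 - <<'E'
from h import *
t=np.load("pics/top0.npz");s=np.load("pics/scene0.npz")
for thr in(150,175,200,225):
  print(thr)
  for n,u,v,h in(("base",347,222,.07),("mod",209,180,.076),("term",142,199,.06)):print(n,rect(t,u,v,h,thr))
  for n,u,v,h in(("mod",209,209,.076),("term",154,256,.06)):print("sc",n,rect(s,u,v,h,thr))
E
```

```text
150
base [ 474.2 -218.8   83.2   62.8   86.6  476.6 -219.6]
mod [560.  150.9  63.   71.7  24.6 562.2 150.4]
term [492.7 341.1  38.2  53.3  72.9 492.6 340.1]
sc mod [591.5 142.7 134.1 264.6  47.6 593.9 130.7]
sc term [469.3 352.4  45.3 108.2  73.7 470.  348.8]
175
base [ 478.3 -219.2   81.9   53.1   86.6  478.6 -219.3]
mod [564.2 152.8  52.2  69.8  24.8 564.  153.3]
term [492.7 340.9  36.1  51.9  72.9 492.6 340.1]
sc mod [596.9 141.3 128.2 260.2  44.9 604.3 126. ]
sc term [470.  351.7  42.6 104.9  72.6 471.1 348.3]
200
base [ 478.6 -219.2   80.4   51.2   86.6  478.8 -219.3]
mod [563.7 154.1  50.7  64.3  24.8 563.7 154.1]
term [492.6 340.4  33.7  50.4  72.8 492.6 339.9]
sc mod [619.5 129.  110.  196.5  43.4 622.  120.3]
sc term [491.1 341.6  34.6  56.7  72.1 491.1 341.7]
225
base [ 478.7 -219.3   78.7   49.5   86.6  478.8 -219.3]
mod [563.5 154.6  48.9  60.4  24.8 563.5 154.3]
term [492.6 340.2  31.6  48.8  73.1 492.5 339.9]
sc mod [593.6 152.7  73.9 135.2  83.8 596.9 152.3]
sc term [491.8 341.3  32.7  53.1  73.4 491.9 341.4]
```

```bash
python3 -m crank '[{"dp":[0.54,0.977,0],"angular":[0,0,3.91]},{"dp":[0.54,0.977,0],"angular":[0,0,3.91]},{"dp":[0.54,0.977,0],"angular":[0,0,3.91]},{"dp":[0.54,0.977,0],"angular":[0,0,3.91]},{"dp":[0.54,0.977,0],"angular":[0,0,3.91]},{"dp":[0.54,0.977,0],"angular":[0,0,3.91]},{"dp":[0.54,0.977,0],"angular":[0,0,3.91]},{"dp":[0.54,0.977,0],"angular":[0,0,3.91]},{"dp":[0.54,0.977,0],"angular":[0,0,3.91]},{"dp":[0.54,0.977,0],"angular":[0,0,3.91]},{"dp":[0.54,0.977,0],"angular":[0,0,3.91]},{"dp":[0.54,0.977,0],"angular":[0,0,3.91]},{"dp":[0.54,0.977,0],"angular":[0,0,3.91]},{"dp":[0.54,0.977,0],"angular":[0,0,3.91]},{"dp":[0.54,0.977,0],"angular":[0,0,3.91]},{"dp":[0.54,0.977,0],"angular":[0,0,3.91]},{"dp":[0.54,0.977,0],"angular":[0,0,3.91]},{"dp":[0.54,0.977,0],"angular":[0,0,3.91]},{"dp":[0.54,0.977,0],"angular":[0,0,3.91]},{"dp":[0.54,0.977,0],"angular":[0,0,3.91]}]' 0 40
python3 -m crank '[{"dp":[0.54,0.977,0],"angular":[0,0,3.91]},{"dp":[0.54,0.977,0],"angular":[0,0,3.91]},{"dp":[0.54,0.977,0],"angular":[0,0,3.91]},{"dp":[0.54,0.977,0],"angular":[0,0,3.91]},{"dp":[0.54,0.977,0],"angular":[0,0,3.91]},{"dp":[0.54,0.977,0],"angular":[0,0,3.91]},{"dp":[0,0,0],"angular":[0,0,0]},{"dp":[0,0,0],"angular":[0,0,0]}]'
cat >> h.py <<'E'
def st():
    from station import sense
    s=sense();q=s["tool_rot"]
    from scipy.spatial.transform import Rotation as R
    M=R.from_quat(q).as_matrix();y=M[:,1]
    print(round(s["t"],2),(s["tcp_pos"]*1000).round(1),"ydir",np.degrees(np.arctan2(y[1],y[0])).round(2),"tilt",M[:2,2].round(4),"F",s["force"].round(1),"gap",round(s["finger_gap"],3),s["gripper_force"])
    return s
E
python3 -c "from h import *;st()"
```

```text
t: 2.1
tcp_pos: [0.4654, -0.0212, 0.2481]
tool_rot: [0.698, 0.716, -0.0, -0.0]
force: [0.1, -0.4, -0.1]
finger_gap: 1.002
gripper_force: 0.0
t: 2.9
tcp_pos: [0.5619, 0.1537, 0.2476]
tool_rot: [0.539, 0.842, -0.001, -0.001]
force: [-0.3, -0.3, -0.0]
finger_gap: 1.001
gripper_force: 0.0
2.9 [561.9 153.7 247.6] ydir 24.78 tilt [-0.0016 -0.0005] F [-0.3 -0.3 -0. ] gap 1.001 0.0
```

```bash
python3 -m crank '[{"dp":[0.06,0.02,-0.8],"angular":[0,0,0]},{"dp":[0,0,-0.8],"angular":[0,0,0]},{"dp":[0,0,-0.8],"angular":[0,0,0]},{"dp":[0,0,-0.8],"angular":[0,0,0]},{"dp":[0,0,-0.8],"angular":[0,0,0]},{"dp":[0,0,-0.8],"angular":[0,0,0]},{"dp":[0,0,-0.8],"angular":[0,0,0]},{"dp":[0,0,-0.5],"angular":[0,0,0]},{"dp":[0,0,-0.39],"angular":[0,0,0]},{"dp":[0,0,0],"angular":[0,0,0]},{"dp":[0,0,0],"angular":[0,0,0]}]'
python3 - <<'E'
from h import *
from station import vision
st()
d=vision.snapshot("scene");cv2.imwrite("pics/s1.png",cv2.resize(d["image"][150:300,120:320],None,fx=4,fy=4,interpolation=cv2.INTER_CUBIC))
E
```

```text
t: 4.0
tcp_pos: [0.5645, 0.1537, 0.054]
tool_rot: [0.54, 0.842, 0.0, 0.0]
force: [-0.8, 0.1, 0.2]
finger_gap: 0.996
gripper_force: 0.0
4.0 [564.5 153.7  54. ] ydir 24.69 tilt [0.0007 0.    ] F [-0.8  0.1  0.2] gap 0.996 0.0
```

View pics/s1.png

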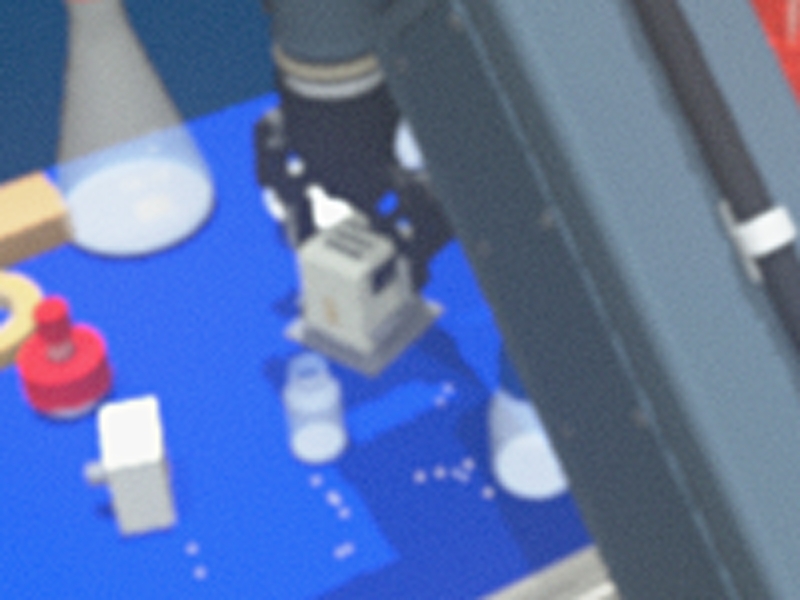

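The gripper straddles the module (its top is at about (350,245) in the crop) with a finger beside the front button at (385,270). I'm closing now.

```bash
python3 -m crank '[{"dp":[0,0,0],"angular":[0,0,0]},{"dp":[0,0,0],"angular":[0,0,0]},{"dp":[0,0,0],"angular":[0,0,0]},{"dp":[0,0,0],"angular":[0,0,0]},{"dp":[0,0,0],"angular":[0,0,0]},{"dp":[0,0,0],"angular":[0,0,0]},{"dp":[0,0,0],"angular":[0,0,0]},{"dp":[0,0,0],"angular":[0,0,0]},{"dp":[0,0,0],"angular":[0,0,0]},{"dp":[0,0,0],"angular":[0,0,0]}]' 1 45; python3 -c "from h import *;st()"
```

```text
t: 5.05
tcp_pos: [0.5648, 0.1539, 0.0551]
tool_rot: [0.539, 0.842, 0.0, 0.001]
force: [-0.9, -0.6, 6.4]
finger_gap: 0.581
gripper_force: 48.6
5.05 [564.8 153.9  55.1] ydir 24.75 tilt [ 0.002  -0.0001] F [-0.9 -0.6  6.4] gap 0.581 48.64949092268944
```

```bash
python3 -m crank '[{"dp":[0,0,0.1],"angular":[0,0,0]},{"dp":[0,0,0.1],"angular":[0,0,0]},{"dp":[0,0,0.1],"angular":[0,0,0]},{"dp":[0,0,0.1],"angular":[0,0,0]},{"dp":[0,0,0],"angular":[0,0,0]}]'; python3 -c "from h import *;st()"
```

```text
t: 5.55
tcp_pos: [0.5643, 0.1539, 0.0659]
tool_rot: [0.539, 0.842, 0.0, 0.0]
force: [-0.4, -0.4, -3.4]
finger_gap: 0.579
gripper_force: 47.6
5.55 [564.3 153.9  65.9] ydir 24.72 tilt [0.0005 0.    ] F [-0.4 -0.4 -3.4] gap 0.579 47.5520096719265
```

```bash
python3 -m crank '[{"dp":[0,0,0.6],"angular":[0,0,0]},{"dp":[0,0,0.85],"angular":[0,0,0]},{"dp":[0,0,0.85],"angular":[0,0,0]},{"dp":[0,0,0.85],"angular":[0,0,0]},{"dp":[0,0,0.85],"angular":[0,0,0]},{"dp":[0,0,0.6],"angular":[0,0,0]},{"dp":[-0.112,-0.4,0],"angular":[0,0,-1.17]},{"dp":[-0.224,-0.815,0],"angular":[0,0,-2.34]},{"dp":[-0.224,-0.815,0],"angular":[0,0,-2.34]},{"dp":[-0.224,-0.815,0],"angular":[0,0,-2.34]},{"dp":[-0.224,-0.815,0],"angular":[0,0,-2.34]},{"dp":[-0.224,-0.815,0],"angular":[0,0,-2.34]},{"dp":[-0.224,-0.815,0],"angular":[0,0,-2.34]},{"dp":[-0.224,-0.815,0],"angular":[0,0,-2.34]},{"dp":[-0.224,-0.815,0],"angular":[0,0,-2.34]},{"dp":[-0.224,-0.815,0],"angular":[0,0,-2.34]},{"dp":[-0.224,-0.815,0],"angular":[0,0,-2.34]},{"dp":[-0.224,-0.815,0],"angular":[0,0,-2.34]},{"dp":[-0.112,-0.4,0],"angular":[0,0,-1.17]},{"dp":[0,0,0],"angular":[0,0,0]}]'; python3 - <<'E'
from h import *
from station import vision
st()
d=vision.snapshot("scene");t=vision.snapshot("top")
cv2.imwrite("pics/s2.png",np.hstack([cv2.resize(x,(400,300),interpolation=cv2.INTER_CUBIC) for x in (d["image"][100:250,200:400],t["image"][150:300,220:420])]))
E
```

```text
t: 7.55
tcp_pos: [0.4825, -0.1405, 0.2028]
tool_rot: [0.729, 0.685, -0.0, -0.001]
force: [-0.1, 0.4, -1.7]
finger_gap: 0.581
gripper_force: 50.4
7.55 [ 482.5 -140.5  202.8] ydir -3.56 tilt [-0.0015  0.0007] F [-0.1  0.4 -1.7] gap 0.581 50.35476431250572
```

View pics/s2.png

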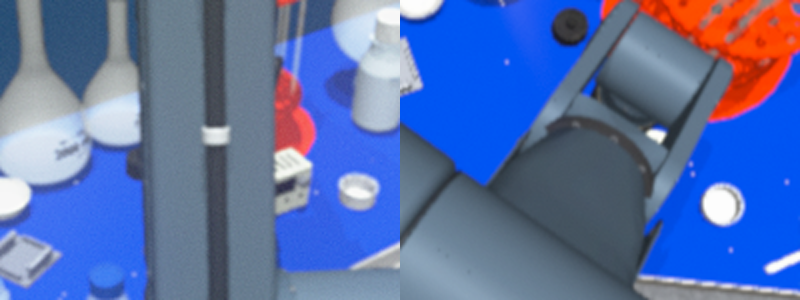

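```bash
python3 -m crank '[{"dp":[0.02,0,-0.6],"angular":[0,0,0.1]},{"dp":[0,0,-0.9],"angular":[0,0,0]},{"dp":[0,0,-0.9],"angular":[0,0,0]},{"dp":[0,0,-0.9],"angular":[0,0,0]},{"dp":[0,0,-0.9],"angular":[0,0,0]},{"dp":[0,0,-0.5],"angular":[0,0,0]},{"dp":[0,0,-0.3],"angular":[0,0,0]},{"dp":[0,0,0],"angular":[0,0,0]},{"dp":[0,0,0],"angular":[0,0,0]}]'; python3 -c "
from h import *
for i in range(1):st()"
```

```text
t: 8.55
tcp_pos: [0.4847, -0.1388, 0.054]
tool_rot: [0.727, 0.687, 0.0, 0.0]
force: [0.2, -0.7, -2.4]
finger_gap: 0.582
gripper_force: 50.2
8.55 [ 484.7 -138.8   54. ] ydir -3.21 tilt [ 0.0007 -0.0003] F [ 0.2 -0.7 -2.4] gap 0.582 50.172126442193985
```

```bash
python3 -m crank '[{"dp":[0,0,-0.07],"angular":[0,0,0]},{"dp":[-0.004,-0.06,-0.03],"angular":[0,0,0]},{"dp":[-0.004,-0.06,0],"angular":[0,0,0]},{"dp":[-0.004,-0.06,0],"angular":[0,0,0]},{"dp":[-0.004,-0.06,0],"angular":[0,0,0]},{"dp":[0,0,0],"angular":[0,0,0]}]'; python3 -c "from h import *;st()"
python3 -m crank '[{"dp":[-0.002,-0.03,0],"angular":[0,0,0]},{"dp":[0,0,0],"angular":[0,0,0]}]'; python3 -m crank '[{"dp":[-0.002,-0.03,0],"angular":[0,0,0]},{"dp":[0,0,0],"angular":[0,0,0]}]'
```

```text
t: 9.15
tcp_pos: [0.4838, -0.1468, 0.0507]
tool_rot: [0.727, 0.686, 0.0, 0.0]
force: [0.1, 0.4, -3.1]
finger_gap: 0.578
gripper_force: 50.2
9.15 [ 483.8 -146.8   50.7] ydir -3.3 tilt [ 0.0004 -0.0003] F [ 0.1  0.4 -3.1] gap 0.578 50.19747152924538
t: 9.35
tcp_pos: [0.4836, -0.1473, 0.0506]
tool_rot: [0.727, 0.687, 0.0, 0.0]
force: [0.4, -0.2, -3.0]
finger_gap: 0.582
gripper_force: 50.2
t: 9.55
tcp_pos: [0.4836, -0.1482, 0.0506]
tool_rot: [0.727, 0.687, -0.0, 0.0]
force: [-0.7, -0.1, -2.6]
finger_gap: 0.577
gripper_force: 50.2
```

```bash
for i in 1 2 3; do python3 -m crank '[{"dp":[-0.001,-0.02,0],"angular":[0,0,0]},{"dp":[-0.001,-0.02,0],"angular":[0,0,0]},{"dp":[0,0,0],"angular":[0,0,0]}]' | egrep 'tcp|force:' ; python3 -c "
from station import sense;print(sense()['force'].round(1))"; done
```

```text
tcp_pos: [0.4835, -0.1494, 0.0506]
force: [-0.5, -1.0, -2.0]
gripper_force: 50.2
[-0.5 -1.  -2. ]
tcp_pos: [0.4834, -0.1505, 0.0506]
force: [0.2, 1.0, -2.3]
gripper_force: 50.3
[ 0.2  1.  -2.3]
tcp_pos: [0.4834, -0.1505, 0.0506]
force: [2.7, 6.1, -1.7]
gripper_force: 50.4
[ 2.7  6.1 -1.7]
```

```bash
for i in 1 2; do python3 -m crank '[{"dp":[0,0,-0.03],"angular":[0,0,0]},{"dp":[0,0,0],"angular":[0,0,0]}]' | egrep 'tcp|force:' ;  done
```

```text
tcp_pos: [0.4831, -0.1505, 0.0498]
force: [2.7, 5.6, -0.9]
gripper_force: 50.5
tcp_pos: [0.4829, -0.1505, 0.0491]
force: [0.4, 5.0, 1.9]
gripper_force: 50.7
```

```bash
python3 -m crank '[{"dp":[0,0,0],"angular":[0,0,0]},{"dp":[0,0,0],"angular":[0,0,0]},{"dp":[0,0,0],"angular":[0,0,0]},{"dp":[0,0,0],"angular":[0,0,0]},{"dp":[0,0,0],"angular":[0,0,0]},{"dp":[0,0,0],"angular":[0,0,0]},{"dp":[0,0,0],"angular":[0,0,0]},{"dp":[0,0,0],"angular":[0,0,0]}]' 0; python3 -m crank '[{"dp":[0,0,0.4],"angular":[0,0,0]},{"dp":[0,0,0.8],"angular":[0,0,0]},{"dp":[0,0,0.9],"angular":[0,0,0]},{"dp":[0,0,0.9],"angular":[0,0,0]},{"dp":[0,0,0.9],"angular":[0,0,0]},{"dp":[0,0,0.9],"angular":[0,0,0]},{"dp":[0,0.8,0.2],"angular":[0,0,0]},{"dp":[0,0.97,0],"angular":[0,0,-0.8]},{"dp":[0,0.97,0],"angular":[0,0,-0.8]},{"dp":[0,0.97,0],"angular":[0,0,-0.8]},{"dp":[0,0.97,0],"angular":[0,0,-0.8]},{"dp":[0,0.97,0],"angular":[0,0,-0.8]},{"dp":[0,0.97,0],"angular":[0,0,-0.8]},{"dp":[0,0.97,0],"angular":[0,0,-0.8]},{"dp":[0,0.97,0],"angular":[0,0,-0.8]},{"dp":[0,0.97,0],"angular":[0,0,-0.8]},{"dp":[0,0.97,0],"angular":[0,0,-0.8]}]'; python3 - <<'E'
from h import *
from station import vision
st()
d=vision.snapshot("scene");t=vision.snapshot("top")
np.savez("pics/scene3.npz",**d);np.savez("pics/top3.npz",**t)
cv2.imwrite("pics/s3.png",np.hstack([cv2.resize(x,(400,500),interpolation=cv2.INTER_CUBIC) for x in (d["image"][135:235,310:390],t["image"][180:280,290:370])]))
E
```

```text
t: 11.65
tcp_pos: [0.4834, -0.1518, 0.0488]
tool_rot: [0.727, 0.687, -0.0, 0.0]
force: [0.7, 0.1, 0.5]
finger_gap: 1.002
gripper_force: 0.0
t: 13.35
tcp_pos: [0.483, 0.1645, 0.1997]
tool_rot: [0.773, 0.634, 0.0, 0.0]
force: [0.1, -0.5, 0.7]
finger_gap: 0.999
gripper_force: 0.0
13.35 [483.  164.5 199.7] ydir -11.29 tilt [0.0006 0.    ] F [ 0.1 -0.5  0.7] gap 0.999 0.0
```

View pics/s3.png

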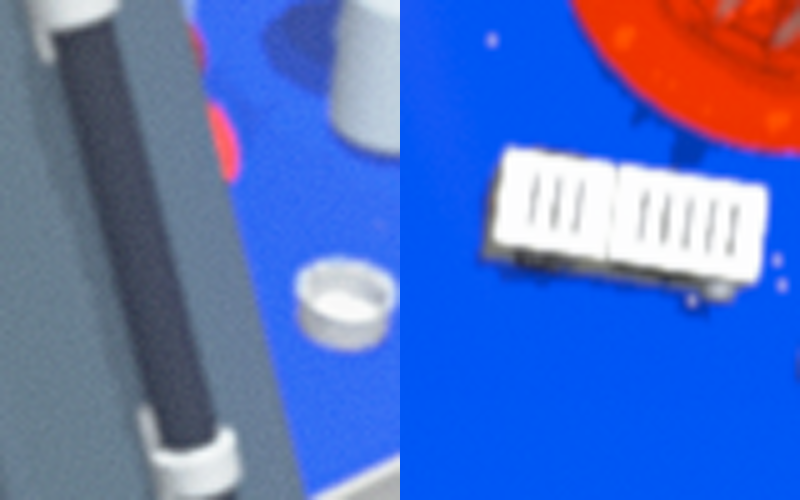

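The top crop shows the module standing against the base: a thin seam at about (615,210) and the edges near enough in line. Next I'll measure the alignment.

```bash
cat >> h.py <<'E'
def rowfit(t,yc,half,b=(478.7,-219.3),yaw=-3.4,h=.07,thr=(150,225)):
    """edges of white top faces in base frame, mm: front/back edge offset+slope over base-frame y in yc+-half, for the base-frame outline"""
    k=8;x0,x1,y0,y1=250,400,190,270
    G=cv2.resize(t["image"].min(2)[y0:y1,x0:x1],None,fx=k,fy=k,interpolation=cv2.INTER_CUBIC)
    a=np.radians(yaw);E=np.array([[np.cos(a),np.sin(a)],[-np.sin(a),np.cos(a)]])
    out=[]
    for T in (200,215):
        cs,_=cv2.findContours((G>T).astype(np.uint8),cv2.RETR_EXTERNAL,cv2.CHAIN_APPROX_NONE)
        P=[]
        for c in cs:
            if cv2.contourArea(c)<50*k*k:continue
            p=(plane(t,(c[:,0]+.5)/k-.5+[x0,y0],h)[:,:2]*1000-b)@E.T
            P.append(p)
        p=np.vstack(P)
        for sgn in(-1,1):
            m=(abs(p[:,1]-yc)<half)&(sgn*p[:,0]>15)&(sgn*p[:,0]<33)
            f=np.polyfit(p[m,1]-yc,p[m,0],1);out+= [T,sgn,round(f[1],2),round(np.degrees(np.arctan(f[0])),2)]
        out+=["ymax",p[:,1].max().round(1),"|"]
    return out
E
python3 - <<'E'
from h import *
t=np.load("pics/top3.npz");t0=np.load("pics/top0.npz")
print("base0",rowfit(t0,0,30));print("base",rowfit(t,0,30));print("mod",rowfit(t,70,22))
E
```

```text
base0 [200, -1, np.float64(-24.85), np.float64(0.64), 200, 1, np.float64(24.8), np.float64(0.04), 'ymax', np.float64(40.3), '|', 215, -1, np.float64(-24.3), np.float64(0.53), 215, 1, np.float64(24.3), np.float64(0.01), 'ymax', np.float64(39.7), '|']
base [200, -1, np.float64(-25.11), np.float64(0.77), 200, 1, np.float64(25.02), np.float64(0.02), 'ymax', np.float64(101.0), '|', 215, -1, np.float64(-24.57), np.float64(0.54), 215, 1, np.float64(24.53), np.float64(0.01), 'ymax', np.float64(100.5), '|']
mod [200, -1, np.float64(-25.35), np.float64(-0.29), 200, 1, np.float64(25.0), np.float64(0.06), 'ymax', np.float64(101.0), '|', 215, -1, np.float64(-24.8), np.float64(-0.2), 215, 1, np.float64(24.5), np.float64(-0.05), 'ymax', np.float64(100.5), '|']
```

```bash
python3 -m crank '[{"dp":[0.055,0.5,0],"angular":[0,0,-0.9]},{"dp":[0.055,0.97,0],"angular":[0,0,-0.9]},{"dp":[0.055,0.97,0],"angular":[0,0,-0.9]},{"dp":[0.055,0.97,0],"angular":[0,0,-0.9]},{"dp":[0.055,0.97,0],"angular":[0,0,-0.9]},{"dp":[0.055,0.97,0],"angular":[0,0,-0.9]},{"dp":[0,0.5,0],"angular":[0,0,-0.4]},{"dp":[0,0,0],"angular":[0,0,0]},{"dp":[0,0,0],"angular":[0,0,0]}]' 0.25 40; python3 - <<'E'
from h import *
st()
t=np.load("pics/top0.npz")
print(plane(t,np.array([[147.,161.],[182,211]]),.06))
for thr in (190,200,210,225):print(rect(t,142,199,.06,thr))
E
```

```text
t: 14.35
tcp_pos: [0.493, 0.3378, 0.199]
tool_rot: [0.804, 0.595, -0.0, 0.0]
force: [0.4, -0.3, 0.5]
finger_gap: 0.75
gripper_force: 0.0
14.35 [493.  337.8 199. ] ydir -17.04 tilt [-0.0004 -0.0009] F [ 0.4 -0.3  0.5] gap 0.75 0.0
[[0.60147696 0.33950149 0.06      ]
 [0.47205699 0.22410706 0.06      ]]
[492.7 340.6  34.7  51.   72.9 492.6 340. ]
[492.6 340.4  33.7  50.4  72.8 492.6 339.9]
[492.6 340.3  32.9  49.9  72.8 492.6 339.9]
[492.6 340.2  31.6  48.8  73.1 492.5 339.9]
```

```bash
python3 -m crank '[{"dp":[0,0.05,-0.6],"angular":[0,0,0]},{"dp":[0,0,-0.9],"angular":[0,0,0]},{"dp":[0,0,-0.9],"angular":[0,0,0]},{"dp":[0,0,-0.9],"angular":[0,0,0]},{"dp":[0,0,-0.9],"angular":[0,0,0]},{"dp":[0,0,-0.8],"angular":[0,0,0]},{"dp":[0,0,-0.57],"angular":[0,0,0]},{"dp":[0,0,0],"angular":[0,0,0]},{"dp":[0,0,0],"angular":[0,0,0]}]' &&  python3 -m crank '[{"dp":[0,0,0],"angular":[0,0,0]},{"dp":[0,0,0],"angular":[0,0,0]},{"dp":[0,0,0],"angular":[0,0,0]},{"dp":[0,0,0],"angular":[0,0,0]},{"dp":[0,0,0],"angular":[0,0,0]},{"dp":[0,0,0],"angular":[0,0,0]},{"dp":[0,0,0],"angular":[0,0,0]},{"dp":[0,0,0],"angular":[0,0,0]}]' 1 40; python3 -c "from h import *;st()"
```

```text
t: 15.25
tcp_pos: [0.4935, 0.3391, 0.032]
tool_rot: [0.805, 0.594, -0.0, 0.0]
force: [0.7, 0.7, -0.2]
finger_gap: 0.747
gripper_force: 0.0
t: 16.05
tcp_pos: [0.4943, 0.3404, 0.0332]
tool_rot: [0.804, 0.594, 0.001, 0.001]
force: [0.8, -3.0, 6.1]
finger_gap: 0.581
gripper_force: 42.9
16.05 [494.3 340.4  33.2] ydir -17.05 tilt [0.0025 0.0006] F [ 0.8 -3.   6.1] gap 0.581 42.85811483860016
```

```bash
python3 -m crank '[{"dp":[0,0,0.3],"angular":[0,0,0]},{"dp":[0,0,0.8],"angular":[0,0,0]},{"dp":[0,0,0.9],"angular":[0,0,0]},{"dp":[0,0,0.9],"angular":[0,0,0]},{"dp":[0,0,0.9],"angular":[0,0,0]},{"dp":[0,0,0.9],"angular":[0,0,0]},{"dp":[0,0,0.5],"angular":[0,0,0]}]' && python3 -m crank '[{"dp":[-0.015,-0.5,0],"angular":[0,0,0.85]},{"dp":[-0.015,-0.957,0],"angular":[0,0,0.85]},{"dp":[-0.015,-0.957,0],"angular":[0,0,0.85]},{"dp":[-0.015,-0.957,0],"angular":[0,0,0.85]},{"dp":[-0.015,-0.957,0],"angular":[0,0,0.85]},{"dp":[-0.015,-0.957,0],"angular":[0,0,0.85]},{"dp":[-0.015,-0.957,0],"angular":[0,0,0.85]},{"dp":[-0.015,-0.957,0],"angular":[0,0,0.85]},{"dp":[-0.015,-0.957,0],"angular":[0,0,0.85]},{"dp":[-0.015,-0.957,0],"angular":[0,0,0.85]},{"dp":[-0.015,-0.957,0],"angular":[0,0,0.85]},{"dp":[-0.015,-0.957,0],"angular":[0,0,0.85]},{"dp":[-0.015,-0.957,0],"angular":[0,0,0.85]},{"dp":[-0.015,-0.957,0],"angular":[0,0,0.85]},{"dp":[-0.015,-0.957,0],"angular":[0,0,0.85]},{"dp":[-0.015,-0.5,0],"angular":[0,0,0.9]},{"dp":[0,0,0],"angular":[0,0,0]},{"dp":[0,0,0],"angular":[0,0,0]}]'; python3 -c "from h import *;st()"
```

```text
t: 16.75
tcp_pos: [0.4936, 0.3408, 0.1904]
tool_rot: [0.804, 0.594, 0.002, 0.0]
force: [0.4, 0.4, -2.0]
finger_gap: 0.582
gripper_force: 42.2
t: 18.55
tcp_pos: [0.4856, -0.0911, 0.1878]
tool_rot: [0.728, 0.685, 0.0, -0.001]
force: [-0.6, 0.8, -1.1]
finger_gap: 0.581
gripper_force: 42.2
18.55 [485.6 -91.1 187.8] ydir -3.48 tilt [-0.0007  0.0009] F [-0.6  0.8 -1.1] gap 0.581 42.21338152885437
```

```bash
python3 -m crank '[{"dp":[0.02,0,-0.5],"angular":[0,0,0.05]},{"dp":[0,0,-0.9],"angular":[0,0,0]},{"dp":[0,0,-0.9],"angular":[0,0,0]},{"dp":[0,0,-0.9],"angular":[0,0,0]},{"dp":[0,0,-0.9],"angular":[0,0,0]},{"dp":[0,0,-0.6],"angular":[0,0,0]},{"dp":[0,0,-0.3],"angular":[0,0,0]},{"dp":[0,0,0],"angular":[0,0,0]},{"dp":[0,0,0],"angular":[0,0,0]}]'; python3 -c "from h import *;st()"
```

```text
t: 19.45
tcp_pos: [0.487, -0.0912, 0.0382]
tool_rot: [0.727, 0.686, 0.0, 0.0]
force: [0.1, -0.5, -1.8]
finger_gap: 0.583
gripper_force: 42.2
19.45 [487.  -91.2  38.2] ydir -3.32 tilt [ 0.0007 -0.0002] F [ 0.1 -0.5 -1.8] gap 0.583 42.2126841545105
```

```bash
python3 -m crank '[{"dp":[-0.003,-0.05,-0.08],"angular":[0,0,0]},{"dp":[-0.004,-0.08,-0.03],"angular":[0,0,0]},{"dp":[-0.005,-0.08,0],"angular":[0,0,0]},{"dp":[-0.005,-0.08,0],"angular":[0,0,0]},{"dp":[-0.003,-0.05,0],"angular":[0,0,0]},{"dp":[0,0,0],"angular":[0,0,0]}]'| egrep 'tcp|force:'; for i in 1 2 3 ; do python3 -m crank '[{"dp":[-0.001,-0.02,0],"angular":[0,0,0]},{"dp":[-0.001,-0.02,0],"angular":[0,0,0]},{"dp":[0,0,0],"angular":[0,0,0]}]' | egrep 'tcp|force:' ; done
```

```text
tcp_pos: [0.4861, -0.1022, 0.0345]
force: [-0.1, -0.6, -1.6]
gripper_force: 42.2
tcp_pos: [0.4859, -0.103, 0.0344]
force: [0.3, -0.1, -2.1]
gripper_force: 42.2
tcp_pos: [0.4858, -0.1036, 0.0344]
force: [1.5, 4.2, -1.2]
gripper_force: 42.2
tcp_pos: [0.4858, -0.1037, 0.0344]
force: [3.6, 10.2, 0.7]
gripper_force: 42.3
```

```bash
for i in 1 2; do python3 -m crank '[{"dp":[0,-0.01,-0.025],"angular":[0,0,0]},{"dp":[0,0,0],"angular":[0,0,0]}]' | egrep 'tcp|force:' ;  done; python3 -c "from h import *;st()"
```

```text
tcp_pos: [0.4857, -0.1037, 0.034]
force: [3.5, 11.3, 2.0]
gripper_force: 42.8
tcp_pos: [0.4855, -0.1037, 0.0334]
force: [2.9, 12.8, 4.3]
gripper_force: 43.0
21.35 [ 485.5 -103.7   33.4] ydir -3.42 tilt [-0.0007  0.0027] F [ 2.9 12.8  4.3] gap 0.576 42.997010350227356
```

```bash
python3 -m crank '[{"dp":[0,0,0],"angular":[0,0,0]},{"dp":[0,0,0],"angular":[0,0,0]},{"dp":[0,0,0],"angular":[0,0,0]},{"dp":[0,0,0],"angular":[0,0,0]},{"dp":[0,0,0],"angular":[0,0,0]},{"dp":[0,0,0],"angular":[0,0,0]},{"dp":[0,0,0],"angular":[0,0,0]}]' 0.15; python3 -m crank '[{"dp":[0,0,0.3],"angular":[0,0,0]},{"dp":[0,0,0.8],"angular":[0,0,0]},{"dp":[0,0,0.9],"angular":[0,0,0]},{"dp":[0,0,0.9],"angular":[0,0,0]},{"dp":[0,0,0.9],"angular":[0,0,0]},{"dp":[0,0,0.9],"angular":[0,0,0]},{"dp":[0,0.8,0.4],"angular":[0,0,0]},{"dp":[0,0.97,0],"angular":[0,0,0]},{"dp":[0,0.97,0],"angular":[0,0,0]},{"dp":[0,0.97,0],"angular":[0,0,0]},{"dp":[0,0.97,0],"angular":[0,0,0]},{"dp":[0,0.97,0],"angular":[0,0,0]},{"dp":[0,0.97,0],"angular":[0,0,0]},{"dp":[0,0.97,0],"angular":[0,0,0]},{"dp":[0,0.97,0],"angular":[0,0,0]},{"dp":[0,0.97,0],"angular":[0,0,0]},{"dp":[0,0.6,0],"angular":[0,0,0]},{"dp":[0,0,0],"angular":[0,0,0]}]'; python3 - <<'E'
from h import *
from station import vision
st()
t=vision.snapshot("top");s=vision.snapshot("scene")
np.savez("pics/top4.npz",**t)
I=np.hstack([cv2.resize(t["image"][190:265,285:385],(600,450),interpolation=cv2.INTER_CUBIC),cv2.resize(s["image"],(200,150)).repeat(3,0)[:450]])
cv2.imwrite("pics/s4.png",I)
print("base",rowfit(t,0,30));print("mod",rowfit(t,70,22))
print("term",rowfit(t,116,11,h=.06))
E
```

```text
t: 22.05
tcp_pos: [0.4858, -0.1062, 0.0329]
tool_rot: [0.728, 0.686, -0.0, -0.0]
force: [0.5, -0.1, 0.6]
finger_gap: 0.85
gripper_force: 0.0
t: 23.85
tcp_pos: [0.4855, 0.1999, 0.1865]
tool_rot: [0.726, 0.687, 0.001, 0.0]
force: [-0.3, -0.6, 0.6]
finger_gap: 0.85
gripper_force: 0.0
23.85 [485.5 199.9 186.5] ydir -3.18 tilt [0.0009 0.0006] F [-0.3 -0.6  0.6] gap 0.85 0.0
base [200, -1, np.float64(-25.08), np.float64(0.74), 200, 1, np.float64(25.0), np.float64(0.04), 'ymax', np.float64(133.0), '|', 215, -1, np.float64(-24.53), np.float64(0.59), 215, 1, np.float64(24.5), np.float64(0.05), 'ymax', np.float64(132.4), '|']
mod [200, -1, np.float64(-25.3), np.float64(-0.06), 200, 1, np.float64(24.97), np.float64(0.07), 'ymax', np.float64(133.0), '|', 215, -1, np.float64(-24.76), np.float64(-0.16), 215, 1, np.float64(24.47), np.float64(-0.05), 'ymax', np.float64(132.4), '|']
term [200, -1, np.float64(-26.18), np.float64(-0.19), 200, 1, np.float64(24.22), np.float64(0.41), 'ymax', np.float64(132.5), '|', 215, -1, np.float64(-25.57), np.float64(-0.33), 215, 1, np.float64(23.68), np.float64(0.4), 'ymax', np.float64(131.8), '|']
```

View pics/s4.png

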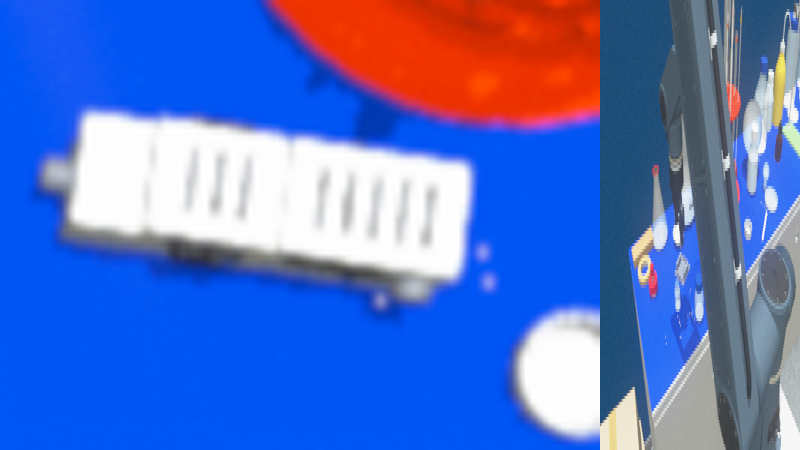

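```bash
python3 -m crank '[{"dp":[-0.5,-0.9,0.5],"angular":[0,0,0]},{"dp":[-0.5,-0.9,0.5],"angular":[0,0,0]},{"dp":[-0.3,-0.9,0.5],"angular":[0,0,0]},{"dp":[0,-0.9,0],"angular":[0,0,0]},{"dp":[0,-0.9,0],"angular":[0,0,0]},{"dp":[0,-0.5,0],"angular":[0,0,0]},{"dp":[0,0,0],"angular":[0,0,0]}]'; python3 - <<'E'
from h import *
from station import vision
t=vision.snapshot("top");a=np.load("pics/top0.npz")["image"];b=t["image"]
d=cv2.absdiff(a,b).max(2)
for n,(u,v) in dict(vial=(182,211),red=(147,161),bottle=(215,250),knob=(305,163),cap=(381,252),dish=(228,146)).items():
    r=np.s_[v-16:v+17,u-16:u+17];print(n,d[r].mean().round(1),(d[r]>60).sum())
cv2.imwrite("pics/s5.png",b)
E
```

```text
t: 24.65
tcp_pos: [0.4467, 0.0453, 0.2312]
tool_rot: [0.729, 0.684, -0.0, 0.0]
force: [0.1, 0.4, -0.0]
finger_gap: 0.852
gripper_force: 0.0
vial 36.9 337
red 3.8 0
bottle 132.8 1085
knob 3.9 0
cap 3.5 0
dish 5.6 15
```

View pics/s5.png

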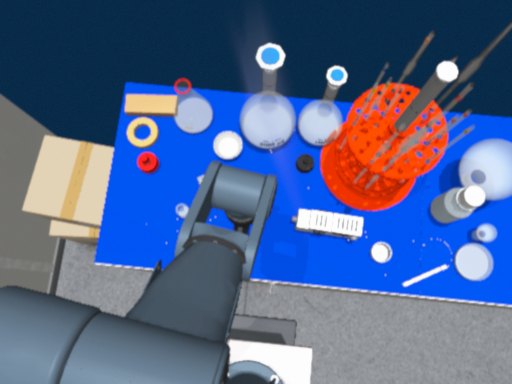

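The row stands at (297–362, 223), with the socket pointing outward on the left. The vial, red bottle, knob, cap and dish are where they were. The arm hides the small bottle, but the gripper never went low near it. Handing in.

```bash
python3 -c "
from station import order;print(order.sign_off())"
```

```text
the job is handed in; nothing more can be done
None
```

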